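# Hang the draining basket on its gated hook

## Task

The small steel draining basket is to hang on the hook stand to drip. The hook's mouth is closed by a gate, which a pull-up catch at the rear of the stand locks: pull the black catch knob up, swing the gate sideways by its black peg, about a quarter turn or more, and leave it open, then pick the basket up by its arch handle and hang it with the middle of the handle's top bar down in the hook, keeping the basket upright. Do not push the kitchen things around it out of their places.

Things in the scene. Friction and masses are not known exactly. Their poses are not given: they have to be found in the camera images.
- hook_seat (a point): Middle of the hook's seat (upper face), 165 mm above the table. Axes of the stand: hook points to -x, z up. The hook is a square notch open at the top, 14 mm wide in y: flat seat 6 mm thick, x from -22 to 22 mm; in front an upturned tip 8 mm thick, its top 18 mm above the seat; behind, the 24 mm deep arm, top also 18 mm above the seat, level back to x = 153 mm.
- stand: The fixed steel hook stand; origin on the table right below hook_seat, same axes. Base plate 200 x 100 x 8 mm (x -40 to 160 mm); one 24 mm square post at x = 105 mm carries arm and hook, so under the hook in front of the post only the base plate lies. At the rear (x 105 to 153 mm, 30 mm wide) a riser and bracket hold the catch; bracket top 44 mm above the seat.
- catch_knob (a point): Middle of the catch's round black knob, 26 mm across, 24 mm tall, at x = 119 mm behind the seat and, when down, 66.5 mm above the seat; its underside is then 10 mm above the bracket, room for fingertips. It pulls straight up.
- catch (a joint): Lift of the catch in m: 0 down (its pin between two lugs on the gate's tail locks the gate), 0.022 upper stop. The pin is clear of the gate from 0.010; lift it over 0.015. Takes about 5 N; friction holds it wherever it is left.
- gate_hinge (a point): Point on the gate's upright hinge axis, x = 45 mm behind the seat, 24 mm above it, at the gate's mid-thickness. Axes as hook_seat. Fixed.
- gate_peg (a point): Middle of the gate's black grip peg: upright, round, 14 mm across, from 28 to 70 mm above the seat, 84 mm from the hinge axis. The gate is a flat aluminium bar 16 mm wide, 8 mm thick, lying level 2 mm above arm and tip, from 92 mm ahead of the hinge (closed: over the tip) to 85 mm behind it.
- gate (a joint): Gate angle in rad: 0 closed over the hook's mouth; grows as the peg swings to the +y side of hook_seat (clockwise from above), stop at 1.9. Takes about 1 N at the peg; stays where it is left. At 1.57 it sticks out square to +y, so the -y side of the hook is the free one for a gripper.
- basket_bar (a point): Centre of the top bar of the basket's rigid arch handle. The bar is 12 mm square, level, along the basket's y, 152 mm clear between the arch's uprights (12 x 8 mm), 132 mm above the basket's underside. Clear height from rim to the bar's underside 66 mm: the hook passes there along x. Either way round is good. The hook needs the bar's middle: grip it some 42 mm to one side.
- basket: The loose draining basket: open steel box with dark slots, 84 mm (x) by 168 mm (y) by 60 mm tall, about 0.3 kg, standing upright on the table, with an arch handle along y over its middle (138 mm tall over all). Origin: centre of its underside.
- dip_bowl_in (a point): Bystander: small white round bowl 84 mm across, 40 mm tall, beside the stand (point: inner floor).
- sauce_dish_in (a point): Bystander: small white handleless cup 76 mm across, 36 mm tall, near the basket (point: inner floor).
- spatula_grip (a point): Bystander: spatula lying flat between the stand and the basket (point: middle of its grip).
Things that resemble listed ones, but are neither listed nor needed, are in the scene too. Leave any orange or red look-alike of the stand alone.

How it is judged (in metres and radians):
On the way, in this order (a step that is already met when the one before it is completed fails the run):
1. the catch is pulled up, clear of the gate (value of joint catch above 0.011 m), for 0.2 s.
2. the gate is swung aside, about a quarter turn or more (value of joint gate above 1.35 rad), for 0.2 s.
3. the handle's bar lies in the hook (x of basket_bar in the frame of hook_seat between -0.022 and 0.024 m and y of basket_bar in the frame of hook_seat between -0.035 and 0.035 m and z of basket_bar in the frame of hook_seat between -0.004 and 0.016 m and angle between basket_bar's own z axis and vertical below 0.45 rad), for 0.2 s.
At the end, for the whole second after the job is handed in: The released basket hangs at rest with its weight on the hook: bar centre within 22 mm fore and aft and 35 mm sideways of the seat's middle, at most 16 mm above the seat, basket tilted under 0.45 rad; gate open by more than 1.2 rad (all of step 3 and contact force between basket and stand above 0.5 N and linear speed of basket below 0.05 m/s and angular speed of basket below 0.5 rad/s and value of joint gate above 1.2 rad); the robot touches nothing.
It fails at once if the basket is tipped over (angle between basket_bar's own z axis and vertical above 0.8 rad).
It fails at once if a bystander is pushed more than 40 mm or knocked over (distance of any of dip_bowl_in, sauce_dish_in, spatula_grip from where it was at the start of the episode above 0.04 m or angle between any of dip_bowl_in, sauce_dish_in, spatula_grip's own z axis and vertical above 0.8 rad).
It also fails if it takes over 72 s, if anything falls off the work surface, if the arm or the gripper's body presses on something with over 40 N, if the wrist force passes 120 N, or if a joint passes its speed limit or range.

## Robot

A 7-joint arm with a two-finger parallel gripper is mounted at the origin on the work surface. World frame = base frame: x ahead of the robot, y to its left, z up, the work surface at z = 0. Lengths are in mm, angles in rad, forces in N, time in s.
With the tool pointing down it reaches from about 400 to 875 mm from the base axis. Payload 6.5 kg.
Tool frame: the origin (TCP) lies on the centre line of the jaws, within the pads' length; the fingertips stand 8 mm ahead of it and the grasp point (between the pads) lies 11 mm behind it (bot.nose_length is the distance from the TCP to the fingertips, in mm); y points along the fingers, x is the direction in which the jaws open and shut, and the axes are right-handed (so a half turn about y gives the same grasp; the last joint's range is limited). The gripper opens to 88 mm and grips with 3 to 60 N. Pads are 18 mm wide; open, the fingers measure 123 mm over their backs; the gripper's body (75 mm by 187 mm) begins 45 mm behind the grasp point.
Start: joints at [-0.066, 0.536, -0.004, 1.538, 0.003, 1.067, -0.071], TCP at [649.992, 0.001, 246.716] pointing down, gripper open.
Joint ranges: [-2.7, 2.7], [-0.37, 2.16], [-1.27, 1.26], [0.24, 2.4], [-1.31, 4.45], [0.19, 1.91], [-2.76, 2.76]. Speed limits (rad/s): [2.39, 2.39, 3.14, 3.14, 3.14, 3.14, 3.14].

## Interface

Orientations are given as a unit quaternion [w, x, y, z].
In Python, from bench import bot, eyes, order, get_time_s, get_joint_pos, get_joint_vel, get_effort, get_ee_pos, get_orientation, get_ft_force, get_wrist_torque, get_width gives the robot as it stands. Calls block until the motion is done:
- bot.move_pose(position, orientation): joint-space move of the TCP to a pose.
- bot.servo_line(position, rot=None, feed=150): straight line of the TCP; rot=None keeps the orientation; feed is the mean speed in mm/s.
- bot.set_joints(angles): joint-space move.
- bot.let_go() and bot.clamp(force=None): open the fingers fully, or close them until they stop; force is the grip in N (None keeps the last).
- bot.dwell(seconds).
- bot.inverse_kinematics(position, orientation): joint angles nearest the present ones, or None.
- eyes.grab_frame(name): name is "scene" or "side" or "wrist"; returns (picture, depth): 480x640x3 uint8, blue, green, red; 480x640 float32, mm along the optical axis (not along the pixel's ray), 0 where there is no reading.
- eyes.get_calibration(name): a dict with "camera_matrix" (3x3 intrinsics, pixels), "R" (3x3) and "t" (3): a world point X has camera coordinates R X + t. Camera axes: x right, y down, z forward; pixel columns grow to the right and rows downward; lengths in mm; the calibration is good to about 2 mm. A picture is of the moment at which its call begins: read the wrist's pose just before it. get_calibration takes no time and is no camera call; for the wrist camera it gives the pose at the moment of the call.
A pose or a line that the arm cannot do raises bot.PlanningError and nothing moves.
- order.close_job(): hands the job in, once; it reports no verdict.
Readings, each from a call of its own:
- get_time_s(): time.
- get_joint_pos(): joint angles.
- get_joint_vel(): joint speeds.
- get_effort(): joint torques, N m.
- get_ee_pos(): TCP position.
- get_orientation(): TCP orientation.
- get_ft_force(): force on the tool from outside, world axes, zero at the start.
- get_wrist_torque(): the same for the moment, N m.
- get_width(): finger opening in mm.
Only numpy, scipy, OpenCV 4.12 (cv2) and the standard library are available. Lean on these libraries where they do the work, as an engineer would, in place of code of your own. Each camera call takes 0.05 s, during which the arm holds its last target. There are 200 camera calls.

## Working session

There is one attempt and no reset: what is moved stays moved. The work goes in short steps, each a Python script; the robot and the scene stay as the last script left them, time stands still between calls to the robot, and variables do not carry over. Pictures are saved under pics/ and viewed, about 8 in all and at most 12, crops included, and the job is handed in when it is done.

```bash
ls; mkdir -p pics; python3 - <<'E'
from bench import *
import cv2,numpy as np
for n in("scene","side"):
    p,d=eyes.grab_frame(n); cv2.imwrite(f"pics/{n}0.png",p); np.save(f"pics/{n}0.npy",d)
    c=eyes.get_calibration(n); np.savez(f"pics/{n}0c.npz",**c); print(n,c["camera_matrix"][0],(-c["R"].T@c["t"]).round(),c["R"][2].round(2))
print(get_orientation(),get_time_s(),bot.nose_length)
E
```

```text
pics
scene [556.85542985   0.         321.57356592] [ 718. -515. 1076.] [-0.28  0.46 -0.84]
side [548.43520146   0.         328.28198073] [ 111. -789.  980.] [ 0.25  0.65 -0.71]
[-7.07065642e-01  7.07147482e-01 -5.23958881e-04 -5.85072736e-04] 0.1 8.0
```

View pics/scene0.png

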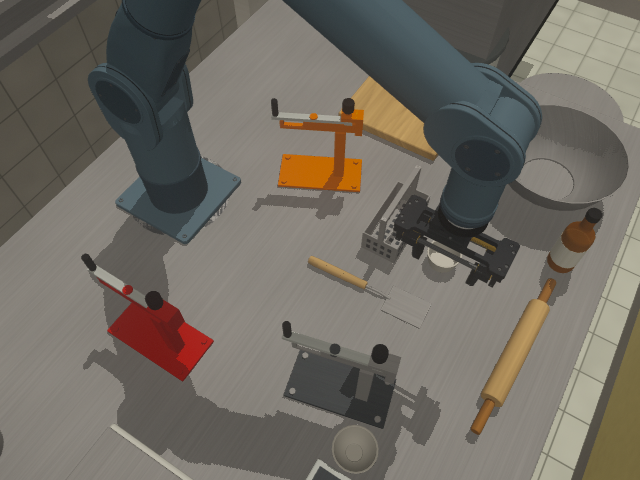

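View pics/side0.png

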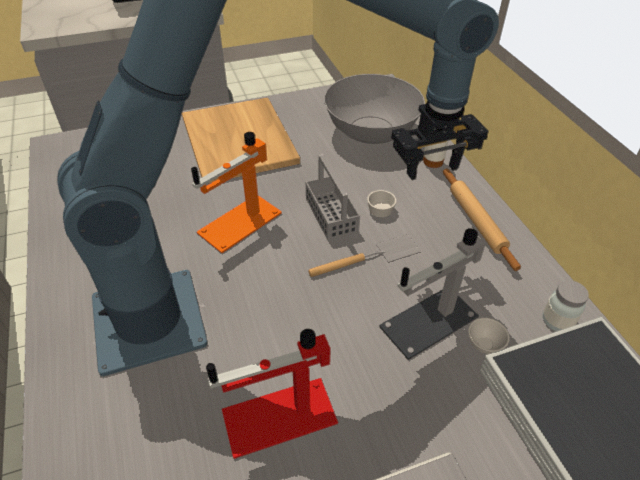

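The scene view shows the steel stand with its peg at about (287,328), knob (380,354) and hinge (335,349). The side view has the peg at (405,277), the knob at (470,237) and the basket at (332,205). I'll enlarge both.

```bash
python3 - <<'E'
import cv2,numpy as np
s=cv2.imread("pics/side0.png"); c=cv2.imread("pics/scene0.png")
a=cv2.resize(s[150:250,290:410],(480,400),interpolation=3) # 4x basket side
b=cv2.resize(s[225:360,375:515],(420,405),interpolation=3)[:400] #3x
d=cv2.resize(c[310:430,275:435],(480,360),interpolation=3)
e=cv2.resize(c[160:280,350:470],(360,360),interpolation=3)
o=np.zeros((600,800,3),np.uint8)
o[:300,:360]=cv2.resize(s[150:250,290:410],(360,300),interpolation=3)
o[:300,400:]=cv2.resize(s[225:330,375:515],(400,300),interpolation=3)
o[300:,:400]=cv2.resize(c[320:425,280:420],(400,300),interpolation=3)
o[300:,440:]=cv2.resize(c[165:265,350:470],(360,300),interpolation=3)
cv2.imwrite("pics/z1.png",o)
E
```

```text
(no output)
```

View pics/z1.png

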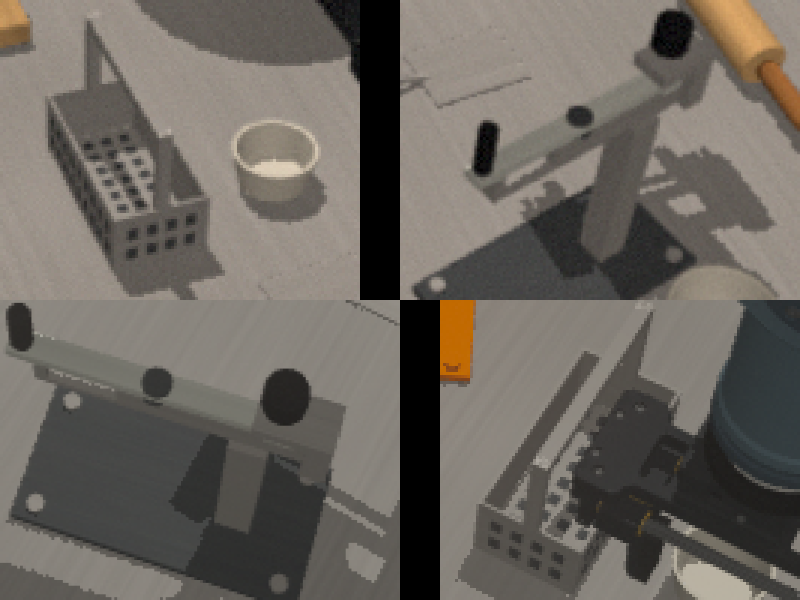

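```bash
cat > h.py <<'E'
import numpy as np,cv2
def P(c): return c["camera_matrix"]@np.c_[c["R"],np.reshape(c["t"],3)]
def tri(c1,u1,c2,u2):
    X=cv2.triangulatePoints(P(c1),P(c2),np.float64(u1),np.float64(u2)).ravel(); return X[:3]/X[3]
def onz(c,u,z):
    r=c["R"].T@np.linalg.solve(c["camera_matrix"],[u[0],u[1],1]); o=-c["R"].T@np.reshape(c["t"],3)
    return o+r*(z-o[2])/r[2]
E
python3 - <<'E'
from h import *
a=dict(np.load("pics/scene0c.npz"));b=dict(np.load("pics/side0c.npz"))
for n,u,v,z in[("knob",(380.1,354),(470.2,236.9),231.5),("peg",(286.7,329.5),(405.1,276.8),214),("hinge",(335,349.1),(437.7,266),195),("barfar",(419.3,169),(321.3,155.7),137),("barnear",(383.7,219.3),(344.3,195),137)]:
    print(n,tri(a,u,b,v).round(1),onz(a,u,z).round(1),onz(b,v,z).round(1))
E
```

```text
knob [ 631.1 -193.3  231. ] [ 631.1 -193.4  231.5] [ 630.8 -193.9  231.5]
peg [ 476.9 -230.5  214.2] [ 476.9 -230.4  214. ] [ 477.  -230.3  214. ]
hinge [ 558.8 -210.2  191.7] [ 559.4 -211.2  195. ] [ 556.9 -212.7  195. ]
barfar [491.8 265.5 129.6] [494.1 258.2 137. ] [488.3 257.7 137. ]
barnear [490.1 102.6 133.8] [490.8 100.7 137. ] [488.7  98.9 137. ]
```

Triangulated heights match the given ones, and the peg-knob distance comes out at 158.6 mm against 158. That puts the seat at about (515,-221) with the stand yawed 13.5°. Next is the catch.

```bash
cat >> h.py <<'E'
from scipy.spatial.transform import Rotation as Ro
SEAT=np.array([515.1,-221.2,165.]); YAW=np.arctan2(-193.4+230.5,631.1-476.9)
def W(x,y,z): # stand/hook_seat frame -> world
    c,s=np.cos(YAW),np.sin(YAW); return SEAT+[c*x-s*y,s*x+c*y,z]
def Q(yaw): # tool down, jaws along yaw
    q=(Ro.from_euler('z',yaw)*Ro.from_euler('x',-np.pi/2)).as_quat(); return [float(v) for v in (q[3],q[0],q[1],q[2])]
def tcp(g): return [float(v) for v in (np.asarray(g)-[0,0,11])] # grasp point -> TCP, tool down
def snap(eyes,n,f):
    p,d=eyes.grab_frame(n); c=eyes.get_calibration(n); cv2.imwrite(f"pics/{f}.png",p); np.savez(f"pics/{f}c.npz",**c)
E
python3 - <<'E'
from h import *; from bench import *
a=dict(np.load("pics/scene0c.npz"))
for n,u,z in[("or knob",(348,106),231),("or peg",(275,107),214),("red peg",(88,261),214),("red knob",(153,300),231),("bowl",(355,450),25),("spat",(340,275),10),("spatend",(420,315),5)]: print(n,onz(a,u,z).round(0))
print("yaw",YAW)
k=W(119,0,66.5); print(k)
bot.move_pose(tcp(k+[0,0,70]),Q(0))
bot.servo_line(tcp(k+[0,0,2]),feed=120)
bot.clamp(25); print("w",get_width(),get_ft_force())
bot.servo_line(tcp(k+[0,0,21]),feed=40); print("w",get_width(),get_ft_force(),get_ee_pos())
bot.dwell(.3); bot.let_go(); bot.servo_line(tcp(k+[0,0,90]),feed=200)
print(get_time_s())
pg=W(-39,0,54)
bot.move_pose(tcp(pg+[0,0,60]),Q(YAW+np.pi/2)); print(get_joint_pos())
snap(eyes,"scene","s1"); snap(eyes,"side","s1s"); print(get_time_s())
c=cv2.imread("pics/s1.png"); s=cv2.imread("pics/s1s.png")
cv2.imwrite("pics/z2.png",np.hstack([cv2.resize(c[90:440,250:470],(377,600)),cv2.resize(s[140:350,290:450],(420,551))[:551]]) if 0 else np.hstack([cv2.resize(c[120:420,250:450],(400,600)),cv2.resize(s[120:420,290:490],(400,600))]))
E
```

```text
or knob [312. 256. 231.]
or peg [171. 187. 214.]
red peg [ 102. -307.  214.]
red knob [ 261. -309.  231.]
bowl [ 657. -298.   25.]
spat [448.   4.  10.]
spatend [638.  12.   5.]
yaw 0.2361090379496441
[ 630.79840588 -193.36335371  231.5       ]
w 24.753583503341076 [-4.22552121  0.08414061  1.21949583]
w 24.903142557067078 [-5.81437844  0.80358727 -0.2637682 ] [ 630.02799256 -193.37027469  242.12946956]
5.0417
[ 0.61779529  0.3274864  -0.31207772  1.81949549  0.11639231  1.01285789
  2.06578383]
6.7417
```

View pics/z2.png

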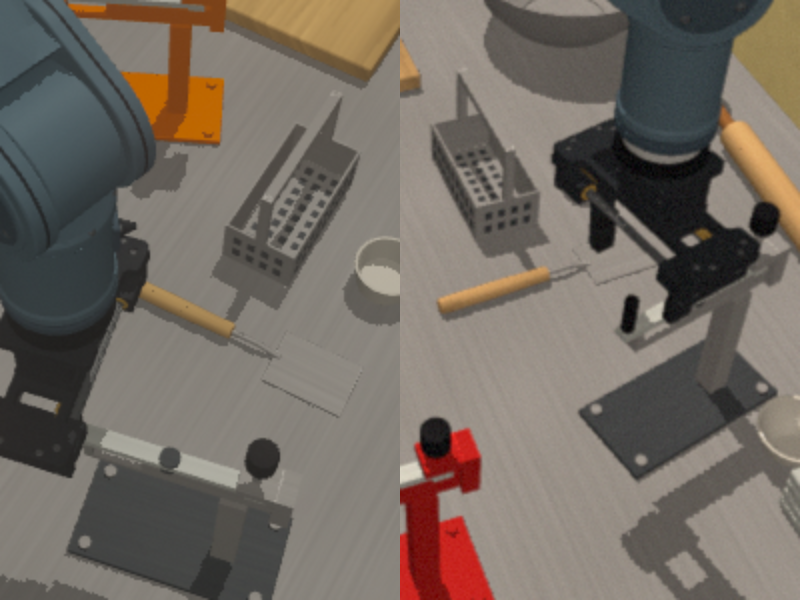

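The knob is raised: it sits at about (381,349) in the scene view against (380,354) before, and 8 px higher in the side view. The basket is clear to see. Now I'll swing the gate, then look at the basket from above with the wrist camera.

```bash
python3 - <<'E'
from h import *; from bench import *
a=dict(np.load("pics/s1c.npz"));b=dict(np.load("pics/s1sc.npz"))
print("knob",tri(a,(381,349),b,(472.5,229)).round(1))
def peg(th,z=54): return W(45-84*np.cos(th),84*np.sin(th),z)
def yaw(th): return YAW+np.pi/2-th
# plan check
for th in np.linspace(0,1.45,9):
    q=bot.inverse_kinematics(tcp(peg(th)),Q(yaw(th))); print(None if q is None else np.round(q,2))
bot.servo_line(tcp(peg(0)),feed=120)
bot.clamp(8); print("w",get_width())
for th in np.linspace(0,1.45,9)[1:]:
    bot.servo_line(tcp(peg(th)),Q(yaw(th)),feed=60)
print("w",get_width(),get_ft_force(),get_ee_pos(),tcp(peg(1.45)))
bot.dwell(.3); bot.let_go(); bot.servo_line(tcp(peg(1.45,140)),feed=150)
bot.move_pose([491,100,330],Q(0))
print(get_time_s())
snap(eyes,"wrist","w1"); snap(eyes,"scene","s2")
cv2.imwrite("pics/z3.png",np.hstack([cv2.resize(cv2.imread("pics/w1.png"),(480,360)),cv2.resize(cv2.imread("pics/s2.png")[300:420,270:370],(300,360))]))
E
```

```text
knob [ 630.8 -193.9  253.1]
[ 0.61  0.4  -0.3   1.88  0.15  0.88  2.04]
[ 0.56  0.38 -0.28  1.9   0.13  0.87  1.84]
[ 0.52  0.37 -0.25  1.92  0.12  0.87  1.65]
[ 0.47  0.37 -0.23  1.92  0.11  0.86  1.45]
[ 0.42  0.37 -0.2   1.92  0.1   0.86  1.25]
[ 0.37  0.37 -0.17  1.91  0.08  0.86  1.05]
[ 0.32  0.38 -0.14  1.9   0.07  0.87  0.86]
[ 0.27  0.39 -0.11  1.88  0.06  0.88  0.67]
[ 0.23  0.41 -0.08  1.85  0.04  0.88  0.48]
w 13.518337426020066
w 13.447115473260427 [ 2.11394978 -4.63247016 -1.66696783] [ 529.25263703 -133.19310219  208.04128795] [529.5038895133581, -131.96700705193354, 208.0]
14.8333
```

View pics/z3.png

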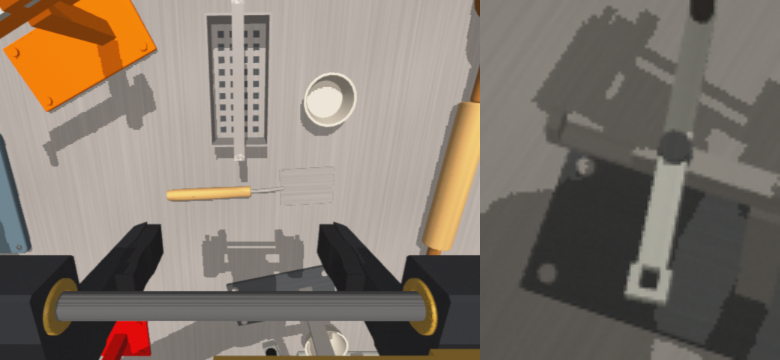

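The gate is swung, with its tail now over the base plate at the -y side. The wrist view shows the basket bar running from about (239,155) to (237,5) in this reduced picture. I'll zoom in on it.

```bash
python3 - <<'E'
import cv2
cv2.imwrite("pics/z4.png",cv2.resize(cv2.imread("pics/w1.png")[0:240,250:400],(375,600),interpolation=3))
E
```

```text
(no output)
```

View pics/z4.png

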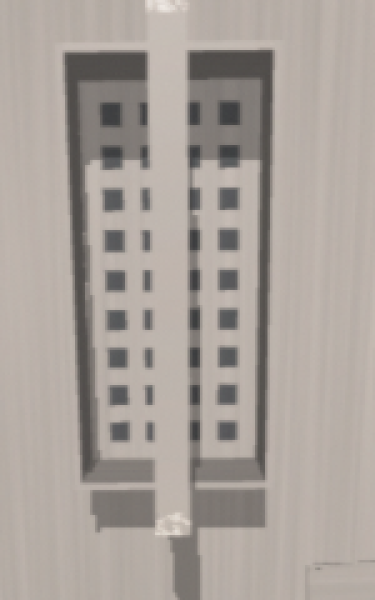

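```bash
python3 - <<'E'
from h import *
a=dict(np.load("pics/w1c.npz"))
for n,u,z in[("near",(319.2,214),138),("far",(317.2,-1),138),("rNL",(282,193.2),60),("rNR",(356,193.2),60),("rFL",(273.2,17.6),60),("rFR",(360.4,17.6),60)]: print(n,onz(a,u,z).round(1))
E
```

```text
near [492.   95.8 138. ]
far [491.  259.7 138. ]
rNL [452.5  98.3  60. ]
rNR [531.1  98.1  60. ]
rFL [449.8 263.2  60. ]
rFR [530.6 263.   60. ]
```

The rim centre (491,180.6) and the bar centre (491.5,180) agree, and the size is right at 165-168 by 80 mm. I'll grip 50 mm off the middle on the low-y side and carry the basket without turning it. The 13.5° of yaw relative to the stand keeps the opening fingers off the gate's tail.

```bash
python3 - <<'E'
from h import *; from bench import *
off=np.array([0,-50,0.])
g0=np.array([491.4,180,132])+off
bot.move_pose(tcp(g0+[0,0,90]),Q(0))
bot.servo_line(tcp(g0),feed=120)
bot.clamp(55); print("w",get_width(),get_ft_force())
bot.servo_line(tcp(g0+[0,0,108]),feed=80); print("w",get_width(),get_ft_force(),get_wrist_torque())
p=W(-112,0,75)+off
bot.servo_line(tcp(p),feed=130)
print("w",get_width(),get_time_s())
bot.servo_line(tcp(W(-112,0,41)+off),feed=80)
bot.servo_line(tcp(W(-7,0,41)+off),feed=60)
print("w",get_width(),get_ft_force(),get_ee_pos(),get_time_s())
snap(eyes,"scene","s3"); snap(eyes,"side","s3s")
c=cv2.imread("pics/s3.png"); s=cv2.imread("pics/s3s.png")
cv2.imwrite("pics/z5.png",np.hstack([cv2.resize(c[250:430,250:410],(400,450)),cv2.resize(s[190:370,360:520],(400,450))]))
E
```

```text
w 10.748588251774018 [-1.76214011  0.22313601  0.87646944]
w 10.579393058175178 [ 0.78437752  0.53421194 -3.93459652] [-0.16863181 -0.03150573  0.0067483 ]
w 10.664601468905337 22.55
w 10.600621685178627 [-4.68976236e-04  2.26803687e-01 -2.85226535e+00] [ 508.00073652 -273.00093284  195.04562375] 25.025
```

View pics/z5.png

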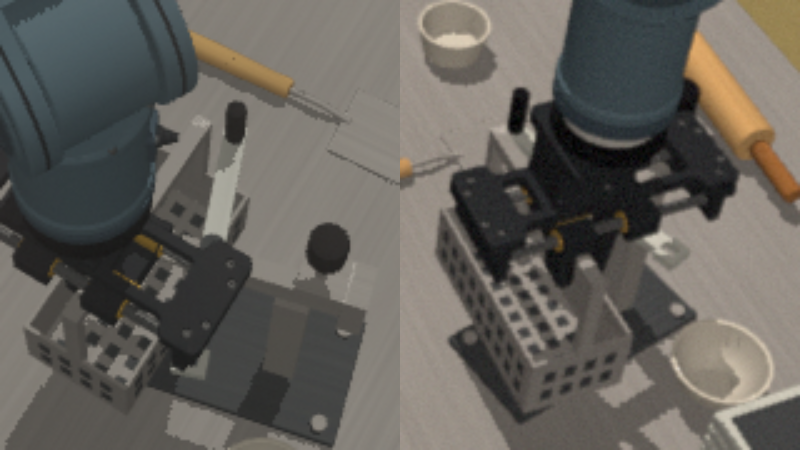

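```bash
python3 - <<'E'
from h import *
a=dict(np.load("pics/s3c.npz"));b=dict(np.load("pics/s3sc.npz"))
print("near",tri(a,(278.8,374),b,(436,296)).round(1),onz(a,(278.8,374),212).round(1))
print("far",onz(a,(330,298),212).round(1),"exp",W(-7,0,47).round(1))
print("peg top",onz(a,(250+236/2.5,250+103/2.5),235).round(1))
E
```

```text
near [ 507.3 -298.   220.6] [ 507.6 -299.8  212. ]
far [ 507.7 -142.1  212. ] exp [ 508.3 -222.8  212. ]
peg top [ 527.4 -128.4  235. ]
```

The bar centre checks within 2 mm of plan and the gate is still open (about 1.47 rad). Now I'll lower it, watching the force.

```bash
python3 - <<'E'
from h import *; from bench import *
off=np.array([0,-50,0.])
bot.servo_line(tcp(W(-7,0,12)+off),feed=60); f0=get_ft_force()[2]; print(f0)
for z in np.arange(10,3,-1.):
    bot.servo_line(tcp(W(-7,0,z)+off),feed=20); f=get_ft_force(); print(z,f.round(1))
    if f[2]-f0>2.0: break
bot.dwell(.2); bot.let_go(); print(get_width(),get_ft_force().round(1))
e=np.array(get_ee_pos())
bot.servo_line([float(v) for v in e+[0,0,90]],feed=80)
bot.servo_line([float(v) for v in e+[-80,-60,200]],feed=200)
bot.dwell(.5); print(get_time_s(),get_ft_force().round(1))
snap(eyes,"scene","s4"); snap(eyes,"side","s4s")
c=cv2.imread("pics/s4.png"); s=cv2.imread("pics/s4s.png")
cv2.imwrite("pics/z6.png",np.hstack([cv2.resize(c[250:430,250:410],(400,450)),cv2.resize(s[190:370,360:520],(400,450))]))
E
```

```text
-4.189941935690666
10.0 [-0.8 -0.2 -3.6]
9.0 [-0.4 -0.7 -4.1]
8.0 [ 0.  -0.3 -3.4]
7.0 [ 0.2 -0.6 -4.5]
6.0 [-0.6 -0.9 -1.9]
88.09591156502663 [-2.2  0.3  0.9]
31.075 [-0.3 -0.3  0.3]
```

View pics/z6.png

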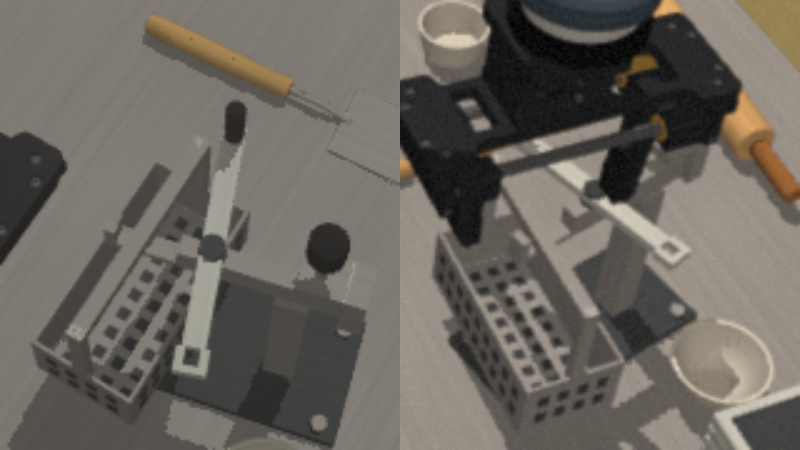

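```bash
python3 - <<'E'
from h import *; from bench import *
a=dict(np.load("pics/s4c.npz"));b=dict(np.load("pics/s4sc.npz"))
n=onz(a,(281.2,382.8),177);f=onz(a,(331.2,306),177);m=(n+f)/2-SEAT
print(n.round(1),f.round(1),(Ro.from_euler('z',-YAW).apply(m)).round(1))
print("near tri",tri(a,(281.2,382.8),b,(360+578/2.5,190+312/2.5)).round(1))
p=onz(a,(250+236/2.5,250+103/2.5),235)-W(45,0,70); p=Ro.from_euler('z',-YAW).apply(p); print("gate",np.arctan2(p[1],-p[0]))
order.close_job(); print(get_time_s())
E
```

```text
[ 510.7 -301.3  177. ] [ 509.1 -139.4  177. ] [-4.8  2.  12. ]
near tri [ 589.5 -441.8  434.5]
gate 1.4418210533650366
the job is handed in; nothing more can be done
the job is handed in; nothing more can be done
```

The basket hangs on the steel stand's hook, and I handed the job in at about 31 s of the 72 s allowed. No verdict was reported.

**What I did:**
- **Catch:** pulled up; the knob measured about 21 mm higher afterwards.
- **Gate:** swung aside by its peg to about 1.44 rad, and it stayed open.
- **Basket:** gripped 50 mm from the middle of the bar, passed over the hook from the front and lowered until the seat took weight. I then opened the gripper, raised it and backed it off.

**Last checks before handing in:**
- **Bar position:** the bar centre was about 5 mm ahead of the seat's middle and 2 mm to the side, within the limits. That assumes the bar sat on the seat (top at 177 mm). The downward push on the gripper eased just at the seat's height.
- **Robot clear:** the force reading was near zero after backing off.
- **Picture:** the basket hangs upright, and the bowl, cup and spatula look to be in their places. I did not measure their positions.

**One check failed:** a two-camera check of the near end of the bar gave a nonsense point (height 434 mm). I had left out the 400-pixel offset of the second image when reading the position. I didn't repeat it, so the final height of the bar has no independent two-camera confirmation.

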